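# Open the panel carrier's two-stage gate and hold it wide

## Task

Open the slotted panel carrier so that I can draw out a painting: squeeze the red catch on its top rail until the gate springs ajar onto its safety bolt, then squeeze the blue catch on the gate to draw that bolt and swing the gate out past its detent until it stands wide open, at least 70 degrees. The gate pulls itself back, so finish with the gripper still holding it steady there; do not let go. Leave the paintings in their slots and the things on the bench where they are.

Things in the scene. Friction and masses are not known exactly. Their poses are not given: they have to be found in the camera images.
- carrier: Slotted oak and plywood panel carrier, 153 x 204 x 164 mm, screwed to the bench; the gate is its front. Origin: on its underside, 92 mm behind the gate. z up; x runs from the gate into the carrier, y along the shut gate from the hinge to its free edge. Red catch on its top rail, blue catch on top of the gate, both squeezed along y
- first_grip (a point): Red catch, point to centre the gripper on, midway over its two upright plates when squeezed. Carrier's axes. Outer face of the fixed plate lies 17 mm to -y; of the sprung plate 29 mm to +y at rest, 17 mm when fully squeezed (34 mm over both). Plates 22 mm wide along x, 5 mm thick, tops 16 mm above the point; the rail lies 26 mm below it
- safety_grip (a point): Blue catch riding on the gate, point to centre the gripper on; made like the red one: fixed plate's outer face 17 mm to -y, sprung plate's 29 mm to +y, 17 mm squeezed; tops 16 mm above, gate's top edge 26 mm below. Axes turn with the gate (y from hinge to free edge). Shut, it stands 56 mm in front (-x) of first_grip, 5 mm to +y and 18 mm higher
- gate_hinge (a point): Top of the gate's upright hinge axis (gate 186 mm wide, 14 mm thick, 166 mm high); carrier's axes. safety_grip is 143 mm from the axis and 26 mm above this point. Opening turns the gate anticlockwise seen from above, its free edge moving to the carrier's -x. The steel bolt and striker stand at the free edge, below the gate's top
- gate (a joint): Gate angle, rad: 0 shut, stop at 1.45. A hinge spring kicks it ajar and balances at 0.2; beyond, it pulls back with 0.5 N m per rad. Ajar on the safety bolt it reads about 0.12. The sprung detent is met at 0.55 and passed at 1.05, needing about 7 N at the blue catch; let go, the gate swings back through it and nearly shuts
- first_catch (a joint): How far the red catch is squeezed, m: 0 at rest, 0.012 fully, 2.5 to 6 N. Its tooth frees the gate at about 0.007. It springs back when released, but the gate then stands ajar and is no longer caught by it
- safety_catch (a joint): How far the blue catch is squeezed, m: 0 at rest, 0.012 fully, 2.5 to 6 N. Its bolt clears the striker at about 0.008. It springs back when released: keep it squeezed at least until the gate is past 0.25 rad
- study_rose: Rose and orange painted panel 100 x 120 x 11 mm standing on edge in one of the carrier's two outer slots; loose, to be left there. Origin: middle of its back face
- study_green: Green and red painted panel 105 x 125 x 11 mm standing on edge in the carrier's other outer slot; loose, to be left there. Origin: middle of its back face
- study_teal: Teal painted panel 85 x 100 x 11 mm standing on edge in the middle slot; loose, to be left there. Origin: middle of its back face
- jar_powder: Grey jar with dark brown lid, 84 mm across, 132 mm high, standing near by; to be left alone. Origin: centre of its underside
- jar_steel: Grey jar with grey lid, 78 mm across, 107 mm high; to be left alone. Origin: centre of its underside

How it is judged (in metres and radians):
On the way, in this order (a step that is already met when the one before it is completed fails the run):
1. the red catch has let the gate spring ajar onto its safety bolt (value of joint gate between 0.06 and 0.2 rad), for 0.1 s.
2. the blue catch is squeezed while the gate is still ajar (value of joint safety_catch above 0.006 m and value of joint gate below 0.5 rad), for 0.1 s.
3. the gate is swung out past its detent (value of joint gate above 1.08 rad), for 0.1 s.
At the end, for the whole second after the job is handed in: The gate stands steady at 1.2 rad (69 degrees) or more for the last second, held by the gripper's fingers (over 1 N on the gate or its blue catch); each painting is within 20 mm and each jar within 30 mm of where it was (value of joint gate above 1.2 rad and velocity of joint gate between -0.15 and 0.15 rad/s and contact force between the fingers and gate above 1 N and distance of each of study_rose, study_teal, study_green from where it was at the start of the episode below 0.02 m and distance of each of jar_powder, jar_steel from where it was at the start of the episode below 0.03 m); the arm keeps its last pose, push and grip.
It fails at once if a painting is shifted in its slot by 20 mm or more (distance of any of study_rose, study_teal, study_green from where it was at the start of the episode above 0.02 m).
It fails at once if a jar on the bench is pushed 30 mm or more (distance of any of jar_powder, jar_steel from where it was at the start of the episode above 0.03 m).
It also fails if it takes over 42 s, if anything falls off the work surface, if the arm or the gripper's body presses on something with over 40 N, if the wrist force passes 120 N, or if a joint passes its speed limit or range.

## Robot

A 6-joint arm with a two-finger parallel gripper is mounted at the origin on the work surface; the furniture and walls round the work are solid. World frame = base frame: x ahead of the robot, y to its left, z up, the work surface at z = 0. Lengths are in mm, angles in degrees, forces in N, time in s.
With the tool pointing down it reaches from about 350 to 850 mm from the base axis. Payload 8.1 kg.
Tool frame: the origin (TCP) lies midway between the tips of the shut fingers; the grasp point (between the pads) lies 19 mm behind it; z points along the fingers, x is the direction in which the jaws open and shut, and the axes are right-handed (so a half turn about z gives the same grasp; the last joint's range is limited). The gripper opens to 85 mm and grips with 20 to 120 N. Pads are 22 mm wide; open, the fingers measure 114 mm over their backs; the gripper's body (76 mm by 85 mm) begins 54 mm behind the grasp point. The pads swing forward as they close: fully open they stand 13 mm farther back than shut.
Start: joints at [66.154, 7.471, 85.268, -0, 87.261, -4.893], TCP at [194.858, 567.482, 231.292] pointing down, gripper open.
Joint ranges: [-169.43, 169.43], [-51.17, 129.36], [1.28, 143.12], [-76.62, 256.62], [0, 156.53], [-152.29, 152.29]. Speed limits (degrees/s): [136.94, 136.94, 159.86, 180, 180, 180].

## Interface

Orientations are given as [roll, pitch, yaw] about the fixed x, y, z axes, in that order (R = Rz(yaw) Ry(pitch) Rx(roll)).
In Python, from bench import monitor, cams, r gives the robot as it stands.
- The arm moves only by the tool jog_arm, never from a script. Its arguments are lists of equal length, an entry for each row: "offset": the shift along the tool's x, y, z in mm, a list of three; "delta_rot": the turn, a rotation vector about the tool's x, y, z in degrees, a list of three; "jaw": the opening in per cent of the stroke, from 0 (shut) to 100 (fully open). In form: {"offset": [[x, y, z], ...], "delta_rot": [[rx, ry, rz], ...], "jaw": [jaw, ...]}. A call has 1 to 20 rows; each row shifts and turns the pose as measured when the row begins, along the tool's axes as they then stand; what a row does not reach is not made up. A row lasts 1/10 s, in which the tool goes at most 50 mm and 8.59 degrees, less where a joint would pass 70% of its speed; a pose out of reach is approached as far as the arm can. A call is refused whole if a number of a shift passes 50 or a number of a turn 8.59, either way. A call with a gripper value outside its range is refused whole. The fingers move at their own pace and stop on an object; "newtons" is the grip in N (left out, the last holds). Time passes only in rows, so rows that do not move let the fingers close. It gives the time, the measured TCP pose, the force and the opening at its end, in the units of the state.
- monitor.sense(): the state, without advancing time (a new reading comes with each control period).
- cams.snapshot(name): name is "side" or "top" or "wrist"; returns (picture, depth): 420x560x3 uint8, red, green, blue; 420x560 float32, mm along the optical axis (not along the pixel's ray), 0 where there is no reading.
- cams.camera_model(name): a dict with "K" (3x3 intrinsics, pixels), "camera_from_world" (4x4, takes a point from world to camera coordinates). Camera axes: x right, y down, z forward; pixel columns grow to the right and rows downward; lengths in mm; the calibration is good to about 2 mm. A picture is of the moment at which its call begins: read the wrist's pose just before it. camera_model takes no time and is no camera call; for the wrist camera it gives the pose at the moment of the call.
- r.hand_in(): hands the job in, once; it reports no verdict.
The state is a dict: "time": time; "joint_pos": joint angles; "qd": joint speeds; "joint_efforts": joint torques, N m; "tool_pos": TCP position; "tcp_rot": TCP orientation; "ft_force": force on the tool from outside, world axes, zero at the start; "wrist_torque": the same for the moment, N m; "finger_gap": finger opening in mm.
Only numpy, scipy, OpenCV 4.12 (cv2) and the standard library are available. Lean on these libraries where they do the work, as an engineer would, in place of code of your own. Each camera call takes 0.05 s, during which the arm holds its last target.

## Working session

There is one attempt and no reset: what is moved stays moved. The work goes in short steps, Python scripts to look and compute and a tool call to move; the robot and the scene stay as the last step left them, time stands still between calls to the robot, and variables do not carry over. Pictures are saved under pics/ and viewed, and the job is handed in when it is done.

Besides the shell and the picture viewer there is one more tool, called after "Call:" by a JSON object that holds its "op" and its "data", one argument or row to a line. jog_arm: Moves the arm, as the interface text tells. Its arguments: {"type":"object","properties":{"offset":{"type":"array","items":{"type":"array","items":{"type":"number"}}},"delta_rot":{"type":"array","items":{"type":"array","items":{"type":"number"}}},"jaw":{"type":"array","items":{"type":"number"}},"newtons":{"type":"number"}},"required":["offset","delta_rot","jaw"]}

```bash
mkdir -p pics; ls; python3 - <<'E'
from bench import monitor,cams,r
import cv2,numpy as np
print(monitor.sense())
for n in ["side","top"]:
    im,d=cams.snapshot(n); cv2.imwrite(f"pics/{n}0.png",im[:,:,::-1]); np.savez(f"{n}0.npz",im=im,d=d,**cams.camera_model(n)); print(n,cams.camera_model(n))
E
```

```text
pics
{'time': 0.0, 'joint_pos': array([ 6.61529185e+01,  7.51652167e+00,  8.53291298e+01,  3.08131356e-03,
        8.72642454e+01, -4.89294093e+00]), 'qd': array([ 0.03482705,  0.0014476 ,  0.04511147,  0.02289121, -0.01930969,
        0.03319319]), 'joint_efforts': array([ 1.65749134e-04, -5.69414914e+01, -5.00534570e+01, -1.26110031e-04,
        1.51725998e-02,  6.74561147e-05]), 'tool_pos': array([194.61647662, 566.96246312, 230.23116268]), 'tcp_rot': array([-1.79987560e+02,  1.09233855e-01,  7.10457212e+01]), 'ft_force': array([0.63606498, 0.07915914, 0.1289025 ]), 'wrist_torque': array([0.01096515, 0.02252369, 0.02608885]), 'finger_gap': 85.16822295571514}
side {'K': array([[390.18652464,   0.        , 284.7453878 ],
       [  0.        , 390.18652464, 208.77158309],
       [  0.        ,   0.        ,   1.        ]]), 'camera_from_world': array([[ 9.82006368e-01, -1.87641492e-01,  2.13110966e-02,
        -4.47558309e+02],
       [-5.24163425e-02, -3.79237353e-01, -9.23813594e-01,
         1.37525459e+02],
       [ 1.81427725e-01,  9.06073783e-01, -3.82248976e-01,
         9.94038806e+02],
       [ 0.00000000e+00,  0.00000000e+00,  0.00000000e+00,
         1.00000000e+00]])}
top {'K': array([[472.26506727,   0.        , 278.54914084],
       [  0.        , 472.26506727, 209.36793572],
       [  0.        ,   0.        ,   1.        ]]), 'camera_from_world': array([[-8.22703406e-02, -9.96602035e-01,  3.99682700e-03,
        -5.25861347e+01],
       [-9.76829513e-01,  7.98417528e-02, -1.98568368e-01,
         4.71876373e+02],
       [ 1.97574526e-01, -2.02405058e-02, -9.80078889e-01,
         1.43418354e+03],
       [ 0.00000000e+00,  0.00000000e+00,  0.00000000e+00,
         1.00000000e+00]])}
```

View pics/side0.png

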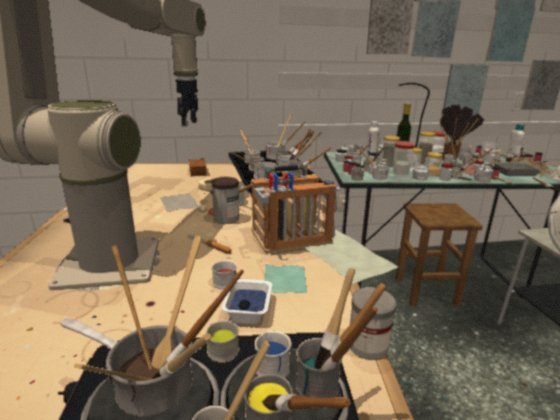

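View pics/top0.png

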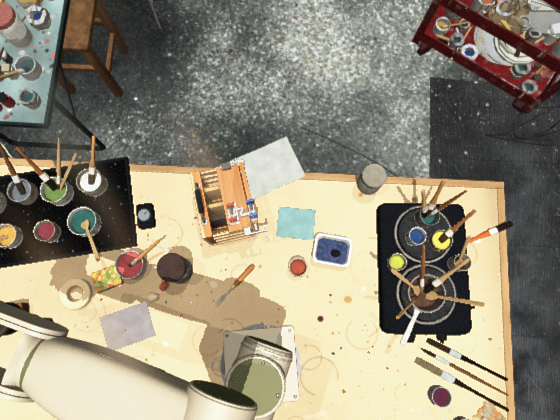

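The top view shows the carrier at about (230,205) with the red and blue catches near (240,212). The side view shows them at about (280,182). I'll zoom in on both.

```bash
python3 - <<'E'
import cv2,numpy as np
for n,(x0,y0,x1,y1) in dict(side=(235,160,355,260),top=(180,150,280,250)).items():
    im=np.load(f"{n}0.npz")['im'][y0:y1,x0:x1,::-1]
    cv2.imwrite(f"pics/{n}0z.png",cv2.resize(im,None,fx=6,fy=6,interpolation=cv2.INTER_CUBIC))
E
```

```text
(no output)
```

View pics/side0z.png

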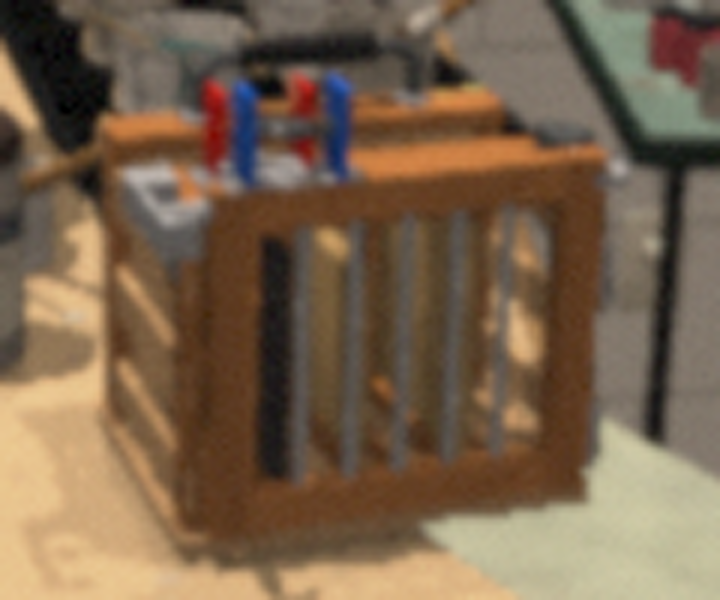

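View pics/top0z.png

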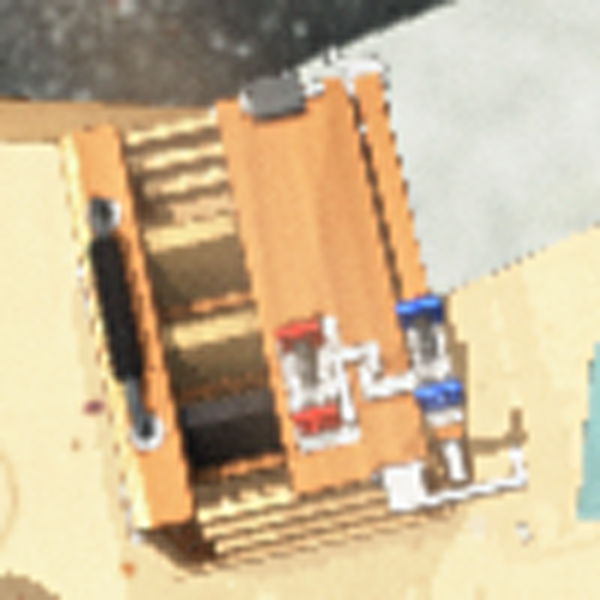

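The gate faces world -y. Its hinge is at the far +x end and its free edge is toward the robot. Next I'll locate the plates by colour and depth.

```bash
cat > h.py <<'E'
import cv2,numpy as np
def load(n,tag="0"): 
    return np.load(f"{n}{tag}.npz")
def back(L,u,v,d):
    K=L['K'];T=L['camera_from_world']
    p=np.stack([(u-K[0,2])/K[0,0]*d,(v-K[1,2])/K[1,1]*d,d],-1)
    return (p-T[:3,3])@T[:3,:3]
def plane(L,u,v,z):
    K=L['K'];T=L['camera_from_world'];R=T[:3,:3]
    c=-R.T@T[:3,3]; r=R.T@np.array([(u-K[0,2])/K[0,0],(v-K[1,2])/K[1,1],1.])
    return c+r*(z-c[2])/r[2]
def masks(im):
    h=cv2.cvtColor(im,cv2.COLOR_RGB2HSV).astype(int);H,S,V=h[...,0],h[...,1],h[...,2]
    return dict(red=((H<5)|(H>172))&(S>150)&(V>70),blue=(H>100)&(H<125)&(S>140)&(V>70))
E
python3 - <<'E'
from h import *
np.set_printoptions(precision=1,suppress=True)
for n,(x0,y0,x1,y1) in dict(side=(260,165,300,195),top=(220,195,262,225)).items():
    L=load(n);im=L['im'];d=L['d']
    for c,m in masks(im).items():
        mm=np.zeros_like(m);mm[y0:y1,x0:x1]=m[y0:y1,x0:x1]
        k,l,s,ce=cv2.connectedComponentsWithStats(mm.astype(np.uint8),connectivity=8)
        for i in range(1,k):
            if s[i,4]<6: continue
            v,u=np.nonzero(l==i); P=back(L,u,v,d[v,u])
            print(n,c,s[i],ce[i],'med',np.median(P,0),'min',P.min(0),'max',P.max(0))
# gate outline pts in top depth: top of rail plane
L=load('top')
for (u,v) in [(238,212)]:
    pass
d=L['d']
for u,v in [(222,175),(230,190),(245,180),(250,229),(242,170),(195,180)]:
    print(u,v,back(L,np.array(u),np.array(v),d[v,u]))
E
```

```text
side red [284 173   4   6  16] [285.6 175.8] med [461.2  40.5 199.4] min [458.2  34.7  50.8] max [564.3 525.9 207. ]
side red [269 174   4  14  46] [270.4 180.3] med [419.1  33.  192.4] min [416.9  25.9 173.2] max [423.8  45.5 208.1]
side red [284 183   3   4   8] [285.4 184.2] med [461.3  38.  177.9] min [458.5  36.2 172.9] max [462.8  45.1 182. ]
side blue [290 173   3  16  34] [290.8 180. ] med [463.4 -19.  209.4] min [461.4 -24.  187.7] max [465.8 -12.3 226.2]
side blue [275 174   3  16  33] [275.6 180.8] med [423.2 -26.2 207.4] min [421.4 -31.8  50.3] max [524.7 532.3 226.4]
top red [227 204   5   2   7] [229.1 204.6] med [458.   49.2 205.5] min [457.9  43.9 202.6] max [460.9  54.9 207.1]
top red [229 218   7   4  15] [232.  219.2] med [417.4  44.4 201.2] min [415.7  35.5 184.2] max [420.6  51.8 208.6]
top blue [248 200   5   2   8] [250.1 200.5] med [462.4 -10.6 221.1] min [461.4 -16.4 217.1] max [463.9  -5.  223.9]
222 175 [558.2  67.9 164.3]
230 190 [511.9  47.6 161.6]
245 180 [534.7   1.3 174.9]
250 229 [393.2  -2.2 156.6]
242 170 [564.3   7.8 178.8]
195 180 [550.3 147.7 161.5]
```

Call:
{"op": "jog_arm", "data": {
  "offset": [
    [0, 0, -15],
    [0, 0, -15],
    [0, 0, -15],
    [0, 0, -15],
    [0, 0, -15],
    [0, 0, -15],
    [0, 0, -15],
    [0, 0, -15]
  ],
  "delta_rot": [
    [0, 0, 8],
    [0, 0, 8],
    [0, 0, 8],
    [0, 0, 8],
    [0, 0, 8],
    [0, 0, 8],
    [0, 0, 8],
    [0, 0, 7]
  ],
  "jaw": [100, 100, 100, 100, 100, 100, 100, 100]
}}

```text
time: 0.9
tool_pos: [193.4, 564.2, 345.6]
tcp_rot: [179.1, 0.5, 5.7]
ft_force: [-0.0, 0.1, -0.7]
finger_gap: 85.3
```

Call:
{"op": "jog_arm", "data": {
  "offset": [
    [13, 42, 0],
    [13, 42, 0],
    [13, 42, 0],
    [13, 42, 0],
    [13, 42, 0],
    [13, 42, 0],
    [13, 42, 0],
    [13, 42, 0],
    [13, 42, 0],
    [13, 42, 0],
    [13, 42, 0],
    [13, 42, 0],
    [13, 42, 0],
    [0, 0, 0]
  ],
  "delta_rot": [
    [0, 0, -2],
    [0, 0, 0],
    [0, 0, 0],
    [0, 0, 0],
    [0, 0, 0],
    [0, 0, 0],
    [0, 0, 0],
    [0, 0, 0],
    [0, 0, 0],
    [0, 0, 0],
    [0, 0, 0],
    [0, 0, 0],
    [0, 0, 0],
    [0, 0, 0]
  ],
  "jaw": [100, 100, 100, 100, 100, 100, 100, 100, 100, 100, 100, 100, 100, 100]
}}

```text
time: 2.3
tool_pos: [434.5, 24.1, 347.1]
tcp_rot: [178.9, 0.8, 7.5]
ft_force: [0.0, 0.8, -0.9]
finger_gap: 85.1
```

```bash
cat > snap.py <<'E'
import sys
from bench import monitor,cams
import cv2,numpy as np
n,tag=sys.argv[1:3]
s=monitor.sense();print(s['time'],s['tool_pos'].round(1),s['tcp_rot'].round(1),s['joint_pos'].round(1),s['finger_gap'])
m=cams.camera_model(n);im,d=cams.snapshot(n);np.savez(f"{n}{tag}.npz",im=im,d=d,**m)
if len(sys.argv)>3:
    x0,y0,x1,y1,f=map(int,sys.argv[3:8]); im=cv2.resize(im[y0:y1,x0:x1],None,fx=f,fy=f,interpolation=cv2.INTER_CUBIC)
cv2.imwrite(f"pics/{n}{tag}.png",im[:,:,::-1])
E
python3 snap.py wrist 1
```

```text
2.3 [434.5  24.1 347.1] [178.9   0.8   7.5] [ -2.5 -18.6  97.8  -1.3 101.5 -10.3] 85.061652051769
```

View pics/wrist1.png

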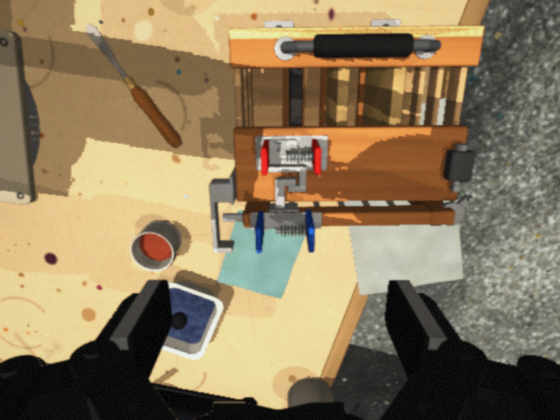

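The wrist view shows the red plates at about (265,158) and (318,156), the blue plates at about (260,231) and (311,231), and the hinge at the right near (460,212). The tool is nearly aligned with the carrier.

```bash
cat > meas.py <<'E'
import sys
from h import *
np.set_printoptions(precision=1,suppress=True)
L=load('wrist',sys.argv[1]);im=L['im'];d=L['d']
x0,y0,x1,y1=map(int,sys.argv[2:6])
for c,m in masks(im).items():
    mm=np.zeros_like(m);mm[y0:y1,x0:x1]=m[y0:y1,x0:x1]
    k,l,s,ce=cv2.connectedComponentsWithStats(mm.astype(np.uint8),connectivity=8)
    for i in range(1,k):
        if s[i,4]<15: continue
        v,u=np.nonzero(l==i); P=back(L,u,v,d[v,u]); zt=np.percentile(P[:,2],90)
        T=P[P[:,2]>zt-6]
        print(c,s[i],'ztop %.1f'%zt,'top mean',T.mean(0),'min',T.min(0),'max',T.max(0), 'rect',cv2.minAreaRect(T[:,:2].astype(np.float32)))
E
python3 meas.py 1 240 130 340 260
python3 - <<'E'
from h import *
np.set_printoptions(precision=1,suppress=True)
L=load('wrist','1');d=L['d'];T=L['camera_from_world'];print('cam',-T[:3,:3].T@T[:3,3])
for z,pts in {164:[(236,128),(464,128),(235,200),(464,200)],182:[(320,209),(455,207),(320,225),(455,223)]}.items():
    for u,v in pts: print(z,u,v,plane(L,u,v,z))
for u,v in [(400,150),(400,216),(302,226),(160,245),(380,315),(310,395),(200,320)]: print(u,v,back(L,u,v,d[v,u]))
im=L['im'][115:265,200:480]
cv2.imwrite('pics/w1z.png',cv2.resize(im[:,:,::-1],None,fx=2.85,fy=2.85))
E
```

```text
red [261 140   8  35 218] ztop 206.2 top mean [418.3  42.  206.9] min [414.9  30.9 200.7] max [424.2 109.  487.9] rect ((419.211669921875, 70.0556640625), (78.26167297363281, 7.395902156829834), 88.0836410522461)
red [312 140   9  35 241] ztop 206.4 top mean [457.9  47.9 208.1] min [424.2  36.3 200.5] max [462.3 109.  487.9] rect ((445.6710205078125, 74.22982025146484), (9.384627342224121, 81.24313354492188), 25.05732536315918)
blue [306 211   8  40 216] ztop 224.2 top mean [461.   -7.8 225.2] min [424.2 -19.8 218.4] max [464.1 109.  487.9] rect ((445.67877197265625, 45.15411376953125), (5.255913257598877, 134.68878173828125), 16.334964752197266)
blue [256 218   6  35 161] ztop 224.3 top mean [421.7 -14.4 227. ] min [418.6 -27.2 218.4] max [424.5 109.  487.9] rect ((421.4256591796875, 40.89937973022461), (5.8853230476379395, 136.2703399658203), 0.1279958039522171)
cam [424.2 109.  487.9]
164 236 128 [390.4  56.4 164. ]
164 464 128 [581.4  82.1 164. ]
164 235 200 [395.6  -8.4 164. ]
164 464 200 [600.5  19.8 164. ]
182 320 209 [470.8  -0.  182. ]
182 455 207 [585.   17.6 182. ]
182 320 225 [473.4 -14.8 182. ]
182 455 223 [589.3   3.2 182. ]
400 150 [533.   56.4 163.1]
400 216 [540.7   3.  181.6]
302 226 [455.4  -8.6 204.4]
160 245 [ 286.4 -140.1   19.9]
380 315 [ 919.3 -736.8 -754.7]
310 395 [ 529.6 -357.3   37.4]
200 320 [ 348.6 -256.8   18.9]
```

View pics/w1z.png

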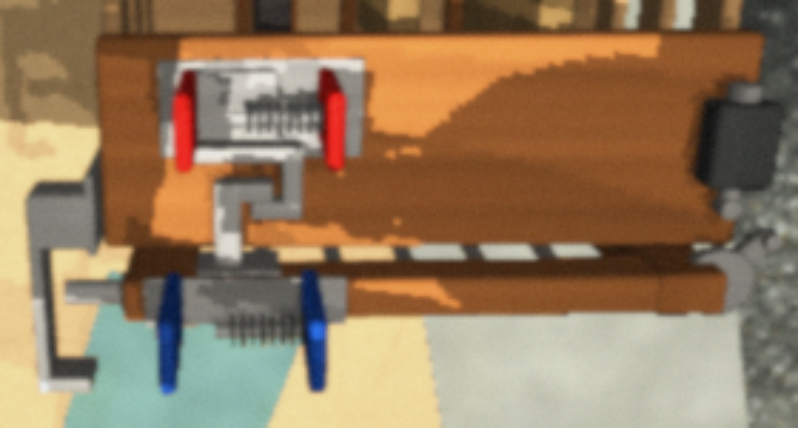

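```bash
sed -i 's/v,u=np.nonzero(l==i);/v,u=np.nonzero((l==i)\&(d>50));/; s/T.mean(0)/(T.min(0)+T.max(0))\/2/' meas.py
python3 meas.py 1 240 130 340 260
```

```text
red [261 140   8  35 218] ztop 206.2 top mean [418.3  41.2 203.9] min [414.9  30.9 200.7] max [421.7  51.5 207.2] rect ((418.2360534667969, 41.15740203857422), (4.430013656616211, 20.94732666015625), 8.040183067321777)
red [312 140   9  35 241] ztop 206.3 top mean [458.6  46.8 204. ] min [455.   36.3 200.5] max [462.3  57.2 207.4] rect ((458.4588928222656, 46.7707405090332), (4.796506404876709, 21.05796241760254), 9.821192741394043)
blue [306 211   8  40 216] ztop 224.2 top mean [461.2 -10.3 221.8] min [458.3 -19.8 218.4] max [464.1  -0.8 225.2] rect ((461.4367980957031, -10.347248077392578), (3.9495882987976074, 19.35283088684082), 9.174744606018066)
blue [256 218   6  35 161] ztop 224.3 top mean [421.6 -17.1 221.9] min [418.6 -27.2 218.4] max [424.5  -7.  225.4] rect ((421.78924560546875, -17.017499923706055), (3.8331470489501953, 20.69646453857422), 8.1661958694458)
```

```bash
cat > go.py <<'E'
import sys
from bench import monitor
import numpy as np
from scipy.spatial.transform import Rotation as R
x,y,z,yaw=map(float,sys.argv[1:5])
s=monitor.sense();C=R.from_euler('xyz',s['tcp_rot'],degrees=True);T=R.from_euler('xyz',[180,0,yaw],degrees=True)
print(s['time'],s['tool_pos'].round(1),s['tcp_rot'].round(2),'F',s['ft_force'].round(1),'gap',round(s['finger_gap'],1),'j',s['joint_pos'].round(0))
print('offset',C.inv().apply(np.array([x,y,z])-s['tool_pos']).round(1),'rot',np.degrees((C.inv()*T).as_rotvec()).round(1))
E
python3 go.py 444 44.7 250 8.3
```

```text
2.35 [433.9  26.  347.2] [178.98   0.86   7.59] F [-0.1  0.7 -0.2] gap 85.5 j [ -2. -19.  98.  -1. 102. -10.]
offset [ 14.  -18.9  96.7] rot [ 1.   0.9 -0.7]
```

Call:
{"op": "jog_arm", "data": {
  "offset": [
    [7, -9, 24],
    [7, -9, 24],
    [0, 0, 24],
    [0, 0, 24],
    [0, 0, 0]
  ],
  "delta_rot": [
    [1, 0.9, -0.7],
    [0, 0, 0],
    [0, 0, 0],
    [0, 0, 0],
    [0, 0, 0]
  ],
  "jaw": [100, 100, 100, 100, 100]
}}

```text
time: 2.85
tool_pos: [444.0, 50.0, 248.0]
tcp_rot: [-179.8, -0.1, 8.4]
ft_force: [-0.7, 0.3, 0.8]
finger_gap: 85.5
```

```bash
python3 go.py 444 44.7 172 8.3
```

```text
2.85 [444.  50. 248.] [-1.7984e+02 -8.0000e-02  8.4100e+00] F [-0.7  0.3  0.8] gap 85.5 j [ -0. -17. 107.   0.  90.  -9.]
offset [-0.9  5.4 76. ] rot [-0.2 -0.1  0.1]
```

Call:
{"op": "jog_arm", "data": {
  "offset": [
    [-1, 5, 15],
    [0, 0, 15],
    [0, 0, 15],
    [0, 0, 15],
    [0, 0, 15],
    [0, 0, 0]
  ],
  "delta_rot": [
    [0, 0, 0],
    [0, 0, 0],
    [0, 0, 0],
    [0, 0, 0],
    [0, 0, 0],
    [0, 0, 0]
  ],
  "jaw": [100, 100, 100, 100, 100, 100]
}}

```text
time: 3.45
tool_pos: [444.6, 49.0, 173.3]
tcp_rot: [-179.8, -0.3, 8.7]
ft_force: [-0.2, 1.7, 0.4]
finger_gap: 85.1
```

```bash
python3 go.py 444 44.7 172 8.3
```

```text
3.45 [444.6  49.  173.3] [-179.81   -0.34    8.65] F [-0.2  1.7  0.4] gap 85.1 j [ -0. -15. 113.   0.  82.  -9.]
offset [-1.2  4.1  1.3] rot [-0.2 -0.3  0.4]
```

Call:
{"op": "jog_arm", "data": {
  "offset": [
    [-1, 3, 0],
    [0, 0, 0],
    [0, 0, 0],
    [0, 0, 0],
    [0, 0, 0],
    [0, 0, 0],
    [0, 0, 0]
  ],
  "delta_rot": [
    [0, 0, 0],
    [0, 0, 0],
    [0, 0, 0],
    [0, 0, 0],
    [0, 0, 0],
    [0, 0, 0],
    [0, 0, 0]
  ],
  "jaw": [100, 60, 50, 45, 40, 38, 38],
  "newtons": 20
}}

```text
time: 4.15
tool_pos: [445.8, 46.0, 176.8]
tcp_rot: [-179.8, -0.6, 8.6]
ft_force: [0.6, 0.4, -0.1]
finger_gap: 33.3
```

```bash
python3 snap.py side 2 235 160 355 260 6; python3 snap.py wrist 2;python3 go.py 444 44.7 172 8.3
```

```text
4.15 [445.8  46.  176.8] [-179.8   -0.6    8.6] [ -0.9 -15.6 113.    0.3  82.1  -9.6] 33.28334914224636
4.2 [445.7  46.1 176.8] [-179.8   -0.6    8.6] [ -0.9 -15.6 113.    0.3  82.1  -9.6] 33.52333079099018
4.25 [445.7  46.1 176.8] [-179.83   -0.59    8.65] F [ 1.8  0.6 -0.6] gap 33.1 j [ -1. -16. 113.   0.  82. -10.]
offset [-2.   1.1  4.7] rot [-0.2 -0.6  0.3]
```

View pics/side2.png

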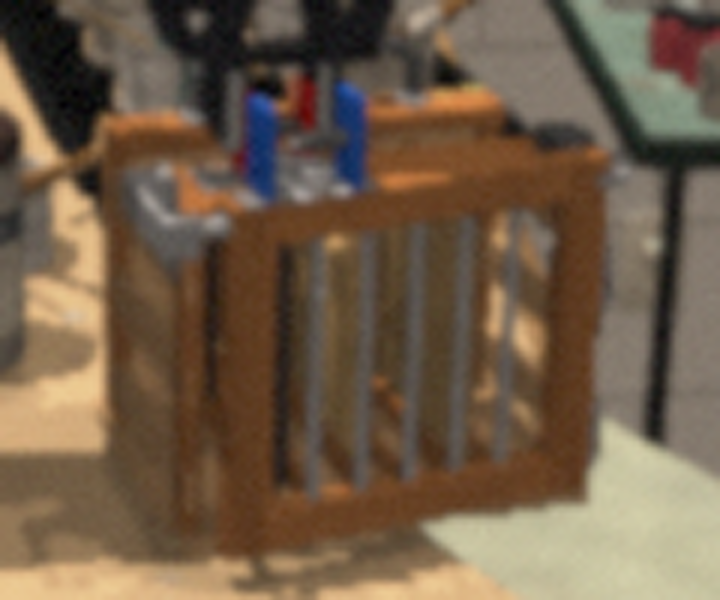

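View pics/wrist2.png

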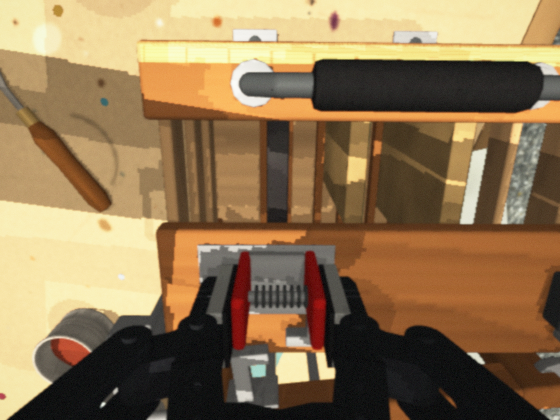

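The squeeze worked. The side view shows the gate ajar, with the blue plates shifted outward to zoomed (260,145) and (350,135). Next I'll release the red catch and rise.

Call:
{"op": "jog_arm", "data": {
  "offset": [
    [0, 0, 0],
    [0, 0, 0],
    [0, 0, 0],
    [0, 0, -15],
    [0, 0, -25],
    [0, 0, -25],
    [0, 0, -30],
    [0, 0, -30],
    [0, 0, 0]
  ],
  "delta_rot": [
    [0, 0, 0],
    [0, 0, 0],
    [0, 0, 0],
    [0, 0, 0],
    [0, 0, 0],
    [0, 0, 0],
    [0, 0, 0],
    [0, 0, 0],
    [0, 0, 0]
  ],
  "jaw": [70, 100, 100, 100, 100, 100, 100, 100, 100]
}}

```text
time: 5.15
tool_pos: [444.9, 45.5, 312.8]
tcp_rot: [-179.9, -0.9, 8.7]
ft_force: [0.9, 0.6, 0.5]
finger_gap: 85.1
```

```bash
python3 snap.py wrist 3; python3 meas.py 3 200 100 400 300
```

```text
5.15 [444.9  45.5 312.8] [-179.9   -0.9    8.7] [ -1.  -18.7 101.3   0.3  96.5  -9.6] 85.14044277249766
red [236 177   9  40 290] ztop 206.2 top mean [418.4  41.4 203.7] min [415.5  31.3 200.2] max [421.4  51.5 207.2] rect ((418.5082702636719, 41.51661682128906), (4.156385898590088, 20.27918243408203), 6.837305545806885)
red [292 176   9  42 284] ztop 206.1 top mean [458.2  47.1 204.1] min [454.9  36.8 200.6] max [461.6  57.3 207.7] rect ((458.4009704589844, 47.078216552734375), (5.012489318847656, 20.658172607421875), 9.582423210144043)
blue [285 269   8  31 154] ztop 223.5 top mean [462.9 -16.8 221.1] min [460.5 -19.3 217.6] max [465.2 -14.4 224.7] rect ((463.0138854980469, -16.77607536315918), (4.321753978729248, 5.0836029052734375), 82.2863998413086)
blue [230 274  11  26 159] ztop 217.9 top mean [423.6 -26.8 217.1] min [421.5 -28.6 212.1] max [425.7 -25.1 222.2] rect ((424.0784912109375, -26.597307205200195), (2.1932480335235596, 4.610279083251953), 63.285335540771484)
```

View pics/wrist3.png

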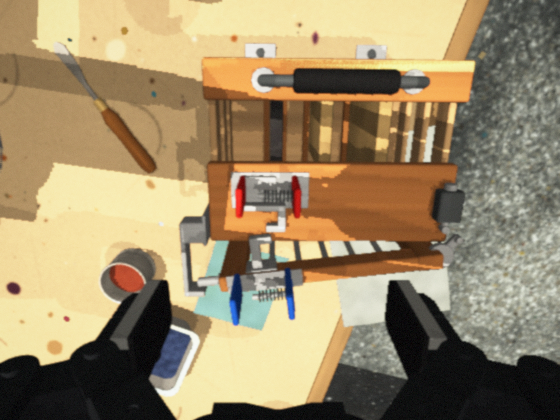

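The gate stands ajar on its bolt, with the blue plates at about (235,300) and (290,293). My measuring window cut them off, so I'll re-measure.

```bash
python3 meas.py 3 200 100 400 335 | grep blue
```

```text
blue [285 269   9  50 250] ztop 224.1 top mean [464.4 -24.5 221.7] min [460.5 -34.4 218.2] max [468.3 -14.5 225.2] rect ((464.98681640625, -24.306842803955078), (3.9613215923309326, 20.21735954284668), 16.366655349731445)
blue [230 274  11  51 347] ztop 223.9 top mean [425.5 -34.9 221.7] min [421.5 -44.8 218.1] max [429.5 -25.1 225.3] rect ((425.47186279296875, -34.89667892456055), (4.044292449951172, 20.056251525878906), 14.182073593139648)
```

```bash
python3 go.py 450.7 -28.2 265 15
```

```text
5.2 [444.4  45.5 310.9] [-179.85   -0.77    8.68] F [ 0.9 -0.4  0.1] gap 85.3 j [ -1. -19. 101.   0.  96. -10.]
offset [-5.5 73.9 45.6] rot [-0.1 -0.8 -6.3]
```

Call:
{"op": "jog_arm", "data": {
  "offset": [
    [-1, 25, 0],
    [-1, 25, 10],
    [0, 25, 20],
    [0, 0, 15],
    [0, 0, 0]
  ],
  "delta_rot": [
    [0, -0.8, -6],
    [0, 0, 0],
    [0, 0, 0],
    [0, 0, 0],
    [0, 0, 0]
  ],
  "jaw": [100, 100, 100, 100, 100]
}}

```text
time: 5.7
tool_pos: [459.9, -29.5, 265.8]
tcp_rot: [-179.9, -0.2, 15.0]
ft_force: [0.1, 0.8, -0.4]
finger_gap: 85.5
```

```bash
python3 go.py 450.7 -28.2 191 15
```

```text
5.7 [459.9 -29.5 265.8] [-1.7993e+02 -1.7000e-01  1.5020e+01] F [ 0.1  0.8 -0.4] gap 85.5 j [-10. -15. 104.   0.  92. -25.]
offset [-8.8 -3.5 74.8] rot [-0.1 -0.2  0. ]
```

Call:
{"op": "jog_arm", "data": {
  "offset": [
    [-8, -3, 5],
    [0, 0, 15],
    [0, 0, 15],
    [0, 0, 15],
    [0, 0, 12],
    [0, 0, 0]
  ],
  "delta_rot": [
    [0, 0, 0],
    [0, 0, 0],
    [0, 0, 0],
    [0, 0, 0],
    [0, 0, 0],
    [0, 0, 0]
  ],
  "jaw": [100, 100, 100, 100, 100, 100]
}}

```text
time: 6.3
tool_pos: [451.3, -25.6, 199.6]
tcp_rot: [-179.9, -0.2, 15.2]
ft_force: [-1.2, 0.9, -0.2]
finger_gap: 85.7
```

```bash
python3 go.py 450.7 -28.2 191 15
```

```text
6.3 [451.3 -25.6 199.6] [-179.87   -0.19   15.16] F [-1.2  0.9 -0.2] gap 85.7 j [-10. -15. 110.   0.  85. -25.]
offset [-1.3  2.4  8.6] rot [-0.1 -0.2  0.2]
```

Call:
{"op": "jog_arm", "data": {
  "offset": [
    [-1, 2, 6],
    [0, 0, 4],
    [0, 0, 0],
    [0, 0, 0],
    [0, 0, 0],
    [0, 0, 0],
    [0, 0, 0],
    [0, 0, 0]
  ],
  "delta_rot": [
    [0, 0, 0],
    [0, 0, 0],
    [0, 0, 0],
    [0, 0, 0],
    [0, 0, 0],
    [0, 0, 0],
    [0, 0, 0],
    [0, 0, 0]
  ],
  "jaw": [100, 70, 55, 48, 42, 38, 36, 36],
  "newtons": 40
}}

```text
time: 7.1
tool_pos: [452.1, -27.8, 190.2]
tcp_rot: [-179.9, -0.3, 15.2]
ft_force: [1.2, 0.2, -1.3]
finger_gap: 33.2
```

```bash
python3 snap.py wrist 4; python3 snap.py side 4 235 160 355 260 6;python3 go.py 450.7 -28.2 191 15
```

```text
7.1 [452.1 -27.8 190.2] [-179.9   -0.3   15.2] [-10.2 -15.  111.    0.2  83.7 -25.4] 33.237587645050695
7.15 [452.  -27.8 190.2] [-179.9   -0.3   15.2] [-10.2 -15.  111.    0.2  83.7 -25.4] 32.951394684610094
7.2 [452.  -27.8 190.2] [-179.92   -0.3    15.19] F [ 1.3 -1.  -1.2] gap 32.8 j [-10. -15. 111.   0.  84. -25.]
offset [-1.4  0.  -0.8] rot [-0.1 -0.3  0.2]
```

View pics/wrist4.png

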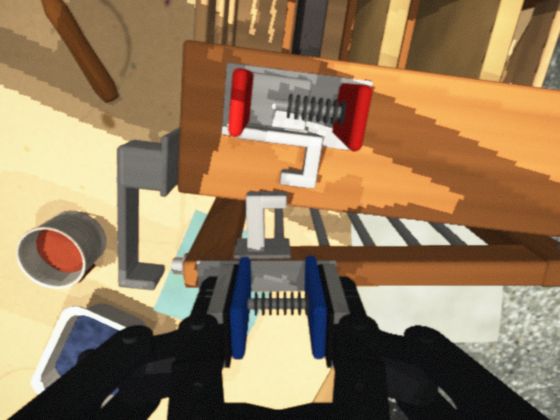

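View pics/side4.png

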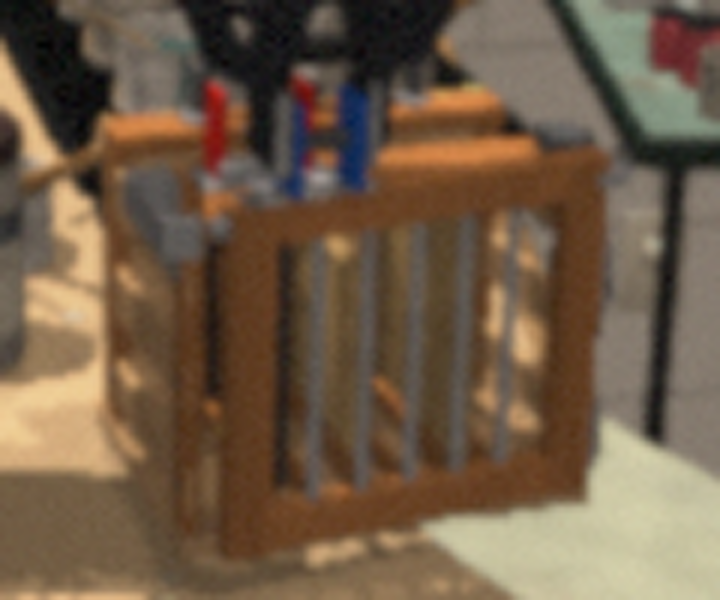

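The blue plates are fully squeezed (gap 33 mm) between the pads, and the bolt tip at about (178,265) is drawn clear of the striker. Now I'll swing the gate.

Call:
{"op": "jog_arm", "data": {
  "offset": [
    [0, 0, 0],
    [0.2, 7.5, 0],
    [0.2, 7.5, 0],
    [0.2, 7.5, 0],
    [0.2, 7.5, 0],
    [0.2, 7.5, 0],
    [0, 0, 0]
  ],
  "delta_rot": [
    [0, 0, 0],
    [0, 0, -3],
    [0, 0, -3],
    [0, 0, -3],
    [0, 0, -3],
    [0, 0, -3],
    [0, 0, 0]
  ],
  "jaw": [36, 36, 36, 36, 36, 36, 36],
  "newtons": 60
}}

```text
time: 7.9
tool_pos: [466.9, -63.6, 190.3]
tcp_rot: [180.0, -0.2, 30.8]
ft_force: [2.5, 3.4, 0.1]
finger_gap: 32.6
```

```bash
cat > arc.py <<'E'
from bench import monitor
import numpy as np,sys
s=monitor.sense();p=s['tool_pos'];H=np.array([588.7,8.7]);v=H-p[:2]
a=np.degrees(np.arctan2(v[1],v[0]));yaw=s['tcp_rot'][2]
print('t',round(s['time'],2),p.round(1),s['tcp_rot'].round(1),'F',s['ft_force'].round(1),'gap',round(s['finger_gap'],1),'j',s['joint_pos'].round(0))
c,si=np.cos(np.radians(yaw)),np.sin(np.radians(yaw))
print('radius',np.hypot(*v).round(1),'gate ang from pos',(a-8.2).round(1),'rad',np.radians(a-8.2).round(3),'yaw-8.2',(yaw-8.2).round(1))
E
python3 arc.py; python3 snap.py wrist 5
```

```text
t 7.9 [466.9 -63.6 190.3] [180.   -0.2  30.8] F [2.5 3.4 0.1] gap 32.6 j [-14. -12. 108.   0.  83. -45.]
radius 141.6 gate ang from pos 22.5 rad 0.393 yaw-8.2 22.6
7.9 [466.9 -63.6 190.3] [180.   -0.2  30.8] [-1.410e+01 -1.180e+01  1.084e+02  1.000e-01  8.330e+01 -4.490e+01] 32.553699852079845
```

View pics/wrist5.png

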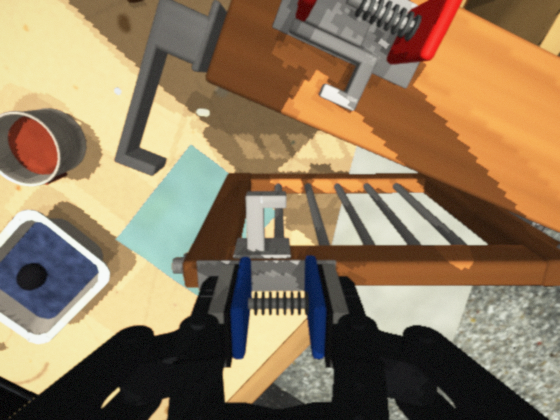

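The gate follows at about 0.39 rad with the grip unchanged in the wrist view. I'll continue through the detent.

Call:
{"op": "jog_arm", "data": {
  "offset": [
    [0.2, 7.5, 0],
    [0.2, 7.5, 0],
    [0.2, 7.5, 0],
    [0.2, 7.5, 0],
    [0.2, 7.5, 0],
    [0.2, 7.5, 0],
    [0, 0, 0]
  ],
  "delta_rot": [
    [0, 0, -3],
    [0, 0, -3],
    [0, 0, -3],
    [0, 0, -3],
    [0, 0, -3],
    [0, 0, -3],
    [0, 0, 0]
  ],
  "jaw": [36, 36, 36, 36, 36, 36, 36]
}}

```text
time: 8.65
tool_pos: [494.3, -97.6, 190.3]
tcp_rot: [180.0, -0.0, 48.7]
ft_force: [0.9, 0.7, -1.7]
finger_gap: 32.3
```

```bash
python3 arc.py
```

```text
t 8.65 [494.3 -97.6 190.3] [180.   -0.   48.7] F [ 0.9  0.7 -1.7] gap 32.3 j [-17.  -6. 103.   0.  83. -66.]
radius 142.2 gate ang from pos 40.2 rad 0.701 yaw-8.2 40.5
```

Call:
{"op": "jog_arm", "data": {
  "offset": [
    [0.2, 7.5, 0],
    [0.2, 7.5, 0],
    [0.2, 7.5, 0],
    [0.2, 7.5, 0],
    [0.2, 7.5, 0],
    [0.2, 7.5, 0],
    [0.2, 7.5, 0],
    [0, 0, 0]
  ],
  "delta_rot": [
    [0, 0, -3],
    [0, 0, -3],
    [0, 0, -3],
    [0, 0, -3],
    [0, 0, -3],
    [0, 0, -3],
    [0, 0, -3],
    [0, 0, 0]
  ],
  "jaw": [36, 36, 36, 36, 36, 36, 36, 36]
}}

```text
time: 9.45
tool_pos: [537.6, -124.4, 190.5]
tcp_rot: [180.0, 0.3, 69.1]
ft_force: [-1.4, 0.6, 1.1]
finger_gap: 32.5
```

```bash
python3 arc.py; python3 snap.py wrist 6
```

```text
t 9.45 [ 537.6 -124.4  190.5] [180.    0.3  69.1] F [-1.4  0.6  1.1] gap 32.5 j [-18.   1.  96.  -0.  83. -87.]
radius 142.6 gate ang from pos 60.8 rad 1.061 yaw-8.2 60.9
9.45 [ 537.6 -124.4  190.5] [180.    0.3  69.1] [-18.2   1.3  96.   -0.3  82.7 -87.3] 32.45072017146081
```

View pics/wrist6.png

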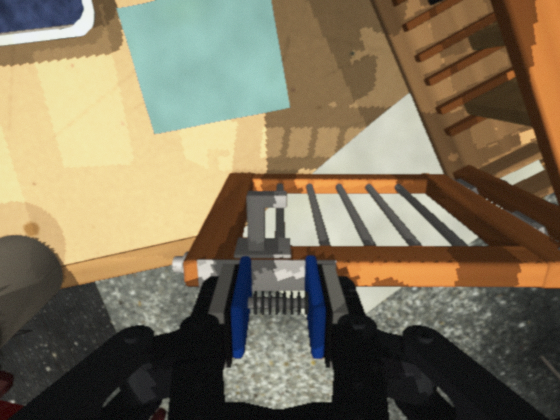

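Still gripped at about 1.06 rad. A grey jar is in view at the lower left, near (30,290), so I'll check the clearance before the last 15°.

```bash
python3 - <<'E'
from h import *
L=load('top');d=L['d']
for u,v in [(372,176),(372,180)]: print(back(L,u,v,d[v,u]), plane(L,u,v,107))
E
```

```text
[ 534.51336887 -383.01682849  106.4498083 ] [ 534.37069186 -382.88966997  107.        ]
[ 522.27593904 -381.76803429  105.20868774] [ 521.82754695 -381.35600488  107.        ]
```

The jar is about 165 mm beyond the gate's sweep, so it's clear.

Call:
{"op": "jog_arm", "data": {
  "offset": [
    [0.2, 7.5, 0],
    [0.2, 7.5, 0],
    [0.2, 7.5, 0],
    [0.2, 7.5, 0],
    [0.2, 7.5, 0],
    [0, 0, 0],
    [0, 0, 0],
    [0, 0, 0]
  ],
  "delta_rot": [
    [0, 0, -3],
    [0, 0, -3],
    [0, 0, -3],
    [0, 0, -3],
    [0, 0, -3],
    [0, 0, 0],
    [0, 0, 0],
    [0, 0, 0]
  ],
  "jaw": [36, 36, 36, 36, 36, 36, 36, 36]
}}

```text
time: 10.3
tool_pos: [570.8, -133.1, 190.6]
tcp_rot: [-179.9, 0.4, 83.1]
ft_force: [-0.8, -1.1, -1.6]
finger_gap: 32.4
```

```bash
python3 arc.py; python3 snap.py wrist 7; python3 snap.py top 7 180 130 380 280 4; python3 arc.py
```

```text
t 10.3 [ 570.8 -133.1  190.6] [-179.9    0.4   83.1] F [-0.8 -1.1 -1.6] gap 32.4 j [ -18.    7.   90.   -0.   83. -101.]
radius 143.0 gate ang from pos 74.6 rad 1.302 yaw-8.2 74.9
10.3 [ 570.8 -133.1  190.6] [-179.9    0.4   83.1] [ -17.9    6.7   90.4   -0.5   83.  -100.9] 32.41246329654941
10.35 [ 570.9 -133.1  190.6] [-179.9    0.4   83.1] [ -17.9    6.7   90.4   -0.5   83.  -100.9] 32.01948790323908
t 10.4 [ 570.9 -133.1  190.6] [-179.9    0.4   83.2] F [-1.  -0.6 -0.8] gap 32.2 j [ -18.    7.   90.   -0.   83. -101.]
radius 142.9 gate ang from pos 74.7 rad 1.303 yaw-8.2 75.0
```

View pics/wrist7.png

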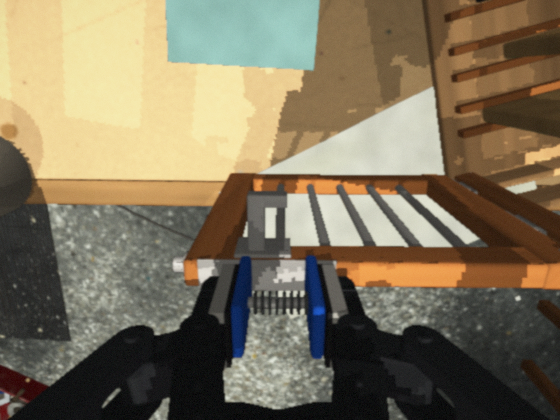

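View pics/top7.png

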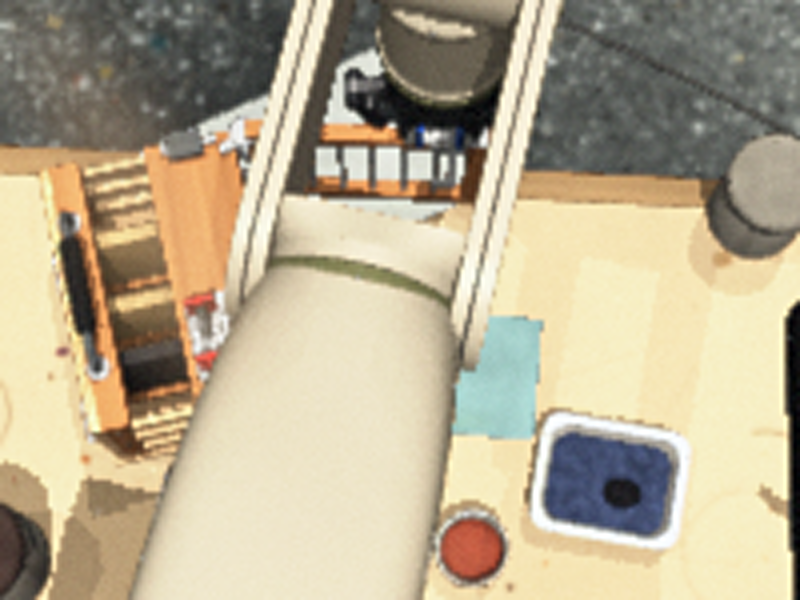

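The gate stands at about 1.30 rad (75°), well gripped and steady. The paintings and jars look unmoved, so I'll hand in.

```bash
python3 - <<'E'
from bench import r
print(r.hand_in())
E
```

```text
the job is handed in; nothing more can be done
None
```

The gate is open to about 75 degrees (1.30 rad), past its detent, and the gripper is still holding it by the squeezed blue catch. I handed the job in at about 10.4 s of the 42 s allowed; no verdict was reported.

- **Opening:** I squeezed the red catch until the gate sprang ajar. I then took the blue catch to full squeeze with the gate ajar and swung the gate round its hinge.
- **Last checks:** The gate angle comes from the tool's position and yaw, which agree to about 0.3 degrees. It was steady between the last two readings. The finger opening was 32 mm, set at 60 N, and the wrist force was under 3 N.
- **Paintings and jars:** They look unmoved in the last top and wrist pictures, though I did not measure their positions again. The arm hid part of the carrier in the top view.
- **Failed check:** One blue-catch measurement was cut off by too small an image window. I repeated it before using the numbers.

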